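# Latch a plaster casting mould shut

## Task

Make the plaster mould ready for pouring: take the latch's wire bail by its black grip, draw it out over the keeper's lip and let its bar down into the groove between lip and prongs, then press the steel lever over, past centre, until it lies flat and clamps the two halves tight together. Where the keeper is screwed down is not known, so feel for it gently, never forcing bail or plaster, and leave the vase, the jug and the brush alone.

Things in the scene. Friction and masses are not known exactly. Their poses are not given: they have to be found in the camera images.
- mould: Fixed mould: 290 x 190 x 18 mm wooden board with the fixed plaster half and the latch. Origin on the table under the lever's pivot; z up, x along the latch from lever to keeper. Plaster top at z = 108 mm; fixed half x -100 to 30, y -60 to 100 mm, with a pouring slot at the parting line, y 44 to 80.
- half: Loose plaster half, 130 x 160 x 90 mm, 2 kg; slides along the mould's x (friction 8 N) up to an end stop 4 mm open; starts 3 to 4 mm open and is drawn shut by the latch. Origin on its parting face, on the latch's line, level with the plaster's top (mould x = 30, z = 108 mm when shut); axes as the mould's. It carries the keeper.
- keeper_zero (a point): Point fixed to the loose half at its x = 32, z = 18 mm: where the bar's centre ends when hooked and pulled tight if the keeper is set at S = 0. The keeper, an 18 mm wide dark steel catch, is screwed down S = 0 to 20 mm further along +x; S is NOT measured: see or feel it. The bar seated on the groove's floor has its centre at this height.
- keeper_front (a point): Point on the loose half at its x = 1, z = 12 mm: foot of the keeper's ramp at S = 0. Keeper in the half's frame (mm): ramp from here up to x = S+8; lip, z 25 to 30, on to x = S+33; under it a post, rear face x = S+28; groove, floor z 14, open upwards from x = S+33 to two prongs at S+44.5 (3 thick, top z 46, at y 7 to 16 each side). The bar goes down through this 11.5 mm gap. Tail behind: top z 26.
- bail: Sprung wire bail: steel bar 8 mm thick, 58 mm long along y, on two 6 mm wires at y = -25 and 25 mm. Origin at the bar's centre; x points away from the lever, along the wires. Hinged freely to the lever's pin 91 mm back; falls by its weight (60 g). Draws out up to 30 mm more against a spring: 10 N, then 0.6 N/mm. It starts lying on the keeper's lip, not hooked.
- grip (a point): Centre of the bail's black grip: a roller along y, 18 mm in diameter and 18 mm long, on an 8 mm stalk; pinch its two flat ends, across y, and it can still turn in the fingers. It lies at x = 22, z = 30 mm in the bail's frame and moves with it.
- lever (a joint): Lever angle, rad: 0 upright, grows as it swings away from the keeper (to the mould's -x), pi/2 flat and shut at its stop; lowest -0.7. Stays where left (friction 0.08 N m); starts at 0.6 to 0.7. With the bail hooked it takes several newtons at the tip, passes centre near 1.40 and then pulls itself shut. Press on its face towards the keeper, which ends as its upper face.
- lever_pivot (a point): Lever's fixed pivot, along y, at x = 0, z = 128 mm of the mould, between cheeks 30 mm tall and 38 mm apart over their outsides.
- bail_pin (a point): Pin on the lever that carries the bail: 36 mm from the pivot, 0.175 rad ahead of the lever, so at mould x = -36 sin(q + 0.175), z = 128 + 36 cos(q + 0.175) mm for lever angle q. Drawing the bail outwards (about 3 N) swings the lever up after it, to q = -0.7 at most.
- lever_tip (a point): Middle of the rounded tip of the lever, a steel bar 26 mm wide, 8 mm thick; 75 mm from the pivot.
- vase: Bystander: unglazed clay vase, 94 mm across, 113 mm tall; origin under its centre.
- jug: Bystander: white plastic jug with a handle, 84 mm across, 95 mm tall; origin under its centre.
- brush: Bystander: a flat brush lying on the table.

How it is judged:
On the way, in this order (a step that is already met when the one before it is completed fails the run):
1. the bail's bar is down in the keeper's groove while the lever still stands up (z of bail in the frame of half below 0.0235 m and x of bail in the frame of half above 0.03 m and value of joint lever below 0.8 rad), for 0.3 s.
2. the lever is pressed past centre (value of joint lever above 1.45 rad), for 0.2 s.
At the end, for the whole second after the job is handed in: The lever lies flat (over 1.47 rad), the bail's bar is in the keeper's groove (its centre under 23.5 mm above the plaster's top and 30 to 54 mm beyond the parting face of the loose half), the gap between the halves is under 1.2 mm, and all is at rest (value of joint lever above 1.47 rad and z of bail in the frame of half below 0.0235 m and x of bail in the frame of half between 0.03 and 0.054 m and x of half in the frame of mould below 0.0312 m and linear speed of half below 0.01 m/s); the robot touches nothing.
It fails at once if the bail was forced against the keeper: over 18 N while the lever still stood up (below 0.3 rad) (contact force between bail and half above 18 N and value of joint lever below 0.3 rad).
It fails at once if the bail was pulled against the keeper's prongs with more than 14 N (contact force between bail and keeper_c3 above 14 N or contact force between bail and keeper_c4 above 14 N or (contact force between bail and keeper_c3 above 7 N and contact force between bail and keeper_c4 above 7 N)).
It fails at once if the bail was forced against the keeper with more than 45 N (contact force between bail and half above 45 N).
It fails at once if the gripper pressed on the plaster or keeper with more than 15 N (contact force between the fingers and half above 15 N).
It fails at once if a bystander (vase, jug or brush) was moved more than 3 cm (distance of any of vase, jug, brush from where it was at the start of the episode above 0.03 m).
It also fails if it takes over 58 s, if anything falls off the work surface, if the arm or the gripper's body presses on something with over 40 N, if the wrist force passes 120 N, or if a joint passes its speed limit or range.

## Robot

A 6-joint arm with a two-finger parallel gripper is mounted at the origin on the work surface. World frame = base frame: x ahead of the robot, y to its left, z up, the work surface at z = 0. Lengths are in m, angles in rad, forces in N, time in s.
With the tool pointing down it reaches from about 0.35 to 0.975 m from the base axis. Payload 4.9 kg.
Tool frame: the origin (TCP) lies between the finger pads; the fingertips stand 25 mm ahead of it and the grasp point (between the pads) lies 6 mm ahead of it (ctrl.tip_reach is the distance from the TCP to the fingertips, in m); z points along the fingers, y is the direction in which the jaws open and shut (so a half turn about z gives the same grasp; the last joint's range is limited). The gripper opens to 85 mm and grips with 20 to 120 N. Pads are 22 mm wide; open, the fingers measure 114 mm over their backs; the gripper's body (76 mm by 85 mm) begins 54 mm behind the grasp point. The pads swing forward as they close: fully open they stand 13 mm farther back than shut.
Start: joints at [-1.228, 0.053, 1.613, -0, 1.476, -0.119], TCP at [0.278, -0.56, 0.256] pointing down, gripper open.
Joint ranges: [-3.01, 3.01], [-1.01, 2.22], [0.06, 2.58], [-1.02, 4.17], [0.09, 2.62], [-3.14, 3.14]. Speed limits (rad/s): [2.57, 2.57, 3.14, 3.14, 3.14, 3.14].

## Interface

Orientations are given as a rotation vector (axis times angle).
In Python, from station import get_obs, get_image, camera_params, order, ctrl gives the robot as it stands.
- The arm moves only by the tool move_arm, never from a script. Its argument "deltas" is one flat list of numbers, 5 for each row, row after row: the opening, from -1 (shut) to 1 (fully open), so that 0 is half open, then the shift along the tool's x, y, z in m, then the turn about the tool's z in degrees. In form: [fingers, tx, ty, tz, turn, fingers, tx, ty, tz, turn, ...]. A call has 1 to 10 rows; each row is the pose to reach, as a shift and turn from the pose measured when the call began, along the tool's axes at that moment; what a row does not reach only later rows make up. A row lasts 1/10 s, in which the tool goes at most 50 mm and 8.59 degrees, less where a joint would pass 70% of its speed; a pose out of reach is approached as far as the arm can. A call with a gripper value outside its range is refused whole. The fingers move at their own pace and stop on an object; "force" is the grip in N (left out, the last holds). Time passes only in rows, so rows that repeat a pose let the fingers close. It gives the time, the measured TCP pose, the force and the opening at its end, in the units of the state.
- get_obs(): the state, without advancing time (a new reading comes with each control period).
- get_image(name): name is "scene" or "top" or "wrist"; returns the picture (400x640x3 uint8, red, green, blue); there is no depth.
- camera_params(name): a dict with "camera_matrix" (3x3 intrinsics, pixels), "k1" (the pictures are not rectified: a ray, as slopes to the right and down, at radius r is drawn at 1 + k1 r^2 times it, then the intrinsics apply), "extrinsics" (4x4, takes a point from camera to world coordinates); the wrist camera has in their place "tool_from_camera" (4x4, takes a point from camera to tool coordinates, whose origin is the TCP and whose axes are the flange's). Camera axes: x right, y up, looking along -z (the intrinsics and any distortion apply to the point x, -y, -z); pixel columns grow to the right and rows downward; lengths in m; the calibration is good to about 2 mm. A picture is of the moment at which its call begins: read the wrist's pose just before it. camera_params takes no time and is no camera call.
- order.finish_job(): hands the job in, once; it reports no verdict.
The state is a dict: "t": time; "q": joint angles; "dq": joint speeds; "effort": joint torques, N m; "tool_pos": TCP position; "tool_rot": TCP orientation; "contact_force": force on the tool from outside, world axes, zero at the start; "wrist_torque": the same for the moment, N m; "opening": finger opening in m.
Only numpy, scipy, OpenCV 4.12 (cv2) and the standard library are available. Lean on these libraries where they do the work, as an engineer would, in place of code of your own. Each camera call takes 0.05 s, during which the arm holds its last target. There are 200 camera calls.

## Working session

There is one attempt and no reset: what is moved stays moved. The work goes in short steps, Python scripts to look and compute and a tool call to move; the robot and the scene stay as the last step left them, time stands still between calls to the robot, and variables do not carry over. Pictures are saved under pics/ and viewed, about 8 in all and at most 12, crops included, and the job is handed in when it is done.

Besides the shell and the picture viewer there is one more tool, called after ">>>" by a JSON object that holds its "op" and its "data", one argument or row to a line. move_arm: Moves the arm, as the interface text tells. Its arguments: {"type":"object","properties":{"deltas":{"type":"array"},"force":{"type":"number"}},"required":["deltas"]}

```bash
ls; mkdir -p pics; python3 - <<'E'
from station import *
import cv2,numpy as np
o=get_obs();print(o)
for n in("scene","top","wrist"):
    im=get_image(n);cv2.imwrite(f"pics/{n}0.png",im[:,:,::-1]);print(n,camera_params(n))
print(ctrl.tip_reach)
E
```

```text
pics
{'t': 0.0, 'q': array([-1.22802143e+00,  5.33739635e-02,  1.61431141e+00,  1.71672942e-05,
        1.47596415e+00, -1.18980836e-01]), 'dq': array([-0.00158678,  0.00051826, -0.00061919, -0.00172673, -0.00085224,
       -0.00077033]), 'effort': array([-7.22226059e-05, -3.93687522e+01, -3.70173812e+01, -1.15594535e-04,
        7.03882019e-03,  2.14540108e-05]), 'tool_pos': array([ 0.27827276, -0.55899745,  0.25504195]), 'tool_rot': array([-3.05624222e+00, -7.18426816e-01,  3.33884959e-04]), 'contact_force': array([-0.14866712,  0.05421548,  0.09855233]), 'wrist_torque': array([ 0.03975253, -0.05968892,  0.02568285]), 'opening': 0.08535297298628766}
scene {'camera_matrix': array([[519.05826518,   0.        , 313.172304  ],
       [  0.        , 519.05826518, 200.45044656],
       [  0.        ,   0.        ,   1.        ]]), 'k1': -0.0668402661728624, 'extrinsics': array([[ 0.32574128, -0.66600439,  0.67106689,  1.56073705],
       [ 0.94545022,  0.23250808, -0.22817511, -0.36018111],
       [-0.00406285,  0.70878639,  0.70541147,  1.17762716],
       [ 0.        ,  0.        ,  0.
[... 365 characters left out ...]

       [ 0.00365326,  0.06338015,  0.99798277,  1.22466257],
       [ 0.        ,  0.        ,  0.        ,  1.        ]])}
wrist {'camera_matrix': array([[293.39996411,   0.        , 319.22739628],
       [  0.        , 293.39996411, 195.18775926],
       [  0.        ,   0.        ,   1.        ]]), 'k1': 0.0001123179992134119, 'tool_from_camera': array([[-1.06024064e-03,  9.65465046e-01,  2.60530459e-01,
         6.41646149e-02],
       [ 9.99998861e-01,  7.43736771e-04,  1.31342637e-03,
        -4.12964434e-04],
       [ 1.07430117e-03,  2.60531555e-01, -9.65464735e-01,
        -1.16627531e-01],
       [ 0.00000000e+00,  0.00000000e+00,  0.00000000e+00,
         1.00000000e+00]])}
0.025
```

View pics/top0.png

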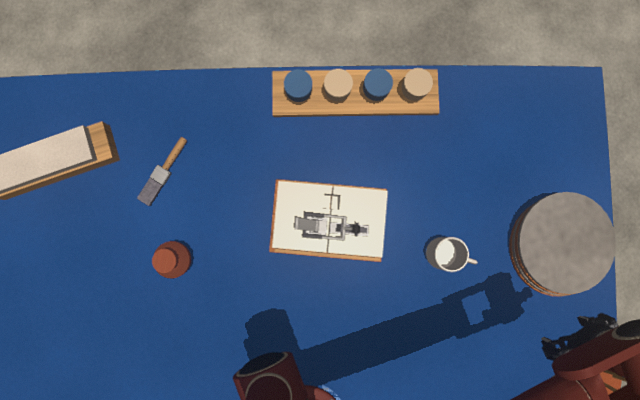

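View pics/scene0.png

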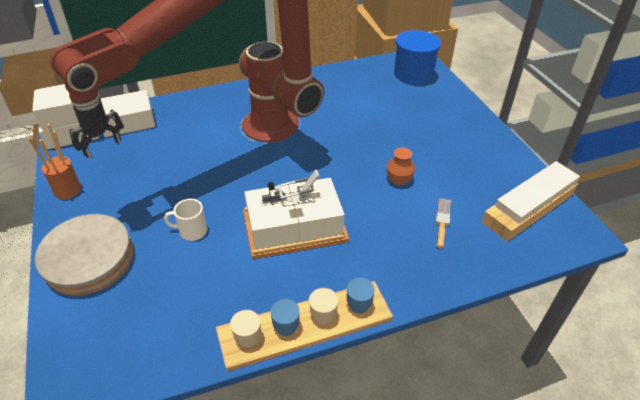

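```bash
cat > h.py <<'E'
import numpy as np,cv2
from station import *
def ray(n,uv,TC=None):
    p=camera_params(n);K=p["camera_matrix"];u=(uv[0]-K[0,2])/K[0,0];v=(uv[1]-K[1,2])/K[1,1]
    rd=np.hypot(u,v);r=rd
    for _ in range(20): r=rd/(1+p["k1"]*r*r)
    s=r/rd if rd>0 else 1
    d=np.array([u*s,-v*s,-1])
    E=p["extrinsics"] if TC is None else TC
    return E[:3,3],E[:3,:3]@d
def plane(n,uv,z,TC=None):
    o,d=ray(n,uv,TC);return o+d*(z-o[2])/d[2]
def tri(rs):
    A=np.zeros((3,3));b=np.zeros(3)
    for o,d in rs:
        d=d/np.linalg.norm(d);P=np.eye(3)-np.outer(d,d);A+=P;b+=P@o
    x=np.linalg.solve(A,b);return x,[np.linalg.norm(np.cross(x-o,d/np.linalg.norm(d))) for o,d in rs]
def wristT(obs):
    T=np.eye(4);T[:3,:3]=cv2.Rodrigues(np.array(obs["tool_rot"]))[0];T[:3,3]=obs["tool_pos"]
    return T@camera_params("wrist")["tool_from_camera"]
def proj(n,X,TC=None):
    p=camera_params(n);K=p["camera_matrix"];E=p["extrinsics"] if TC is None else TC
    c=E[:3,:3].T@(np.asarray(X)-E[:3,3]);u,v=c[0]/-c[2],-c[1]/-c[2];f=1+p["k1"]*(u*u+v*v)
    return np.array([K[0,0]*u*f+K[0,2],K[1,1]*v*f+K[1,2]])
E
python3 - <<'E'
from h import *
im=cv2.imread("pics/top0.png")
m=((im.min(2)>140)*255).astype(np.uint8);m[:,:260]=0;m[:,400:]=0;m[:170]=0;m[270:]=0
m=cv2.morphologyEx(m,cv2.MORPH_CLOSE,np.ones((25,25)))
c=max(cv2.findContours(m,0,1)[0],key=cv2.contourArea)
r=cv2.minAreaRect(c);b=cv2.boxPoints(r);print(b)
P=np.array([plane("top",p,.108) for p in b]);print(P.round(4));
for i in range(4):print(np.linalg.norm(P[i]-P[i-1]),np.degrees(np.arctan2(*(P[i]-P[i-1])[[1,0]])))
print(im[230:256:2,300].tolist())
a=cv2.resize(im[170:270,260:400],None,fx=5,fy=5,interpolation=2)
s=cv2.imread("pics/scene0.png");s=cv2.resize(s[160:260,230:370],None,fx=5,fy=5,interpolation=2)
cv2.imwrite("pics/z1.png",np.vstack([a[:300,:],s[:300]])if 0 else np.vstack([cv2.resize(a,(420,300)),cv2.resize(s,(420,300))]))
cv2.imwrite("pics/z1.png",np.vstack([cv2.resize(im[205:245,280:380],(750,300),interpolation=2),cv2.resize(cv2.imread("pics/scene0.png")[165:205,250:350],(750,300),interpolation=2)]))
E
```

```text
[[271.45764 247.35179]
 [277.4292  180.1715 ]
 [387.97797 189.99806]
 [382.0064  257.17834]]
[[ 0.4658  0.0667  0.108 ]
 [ 0.6264  0.0507  0.108 ]
 [ 0.5987 -0.2146  0.108 ]
 [ 0.4381 -0.1964  0.108 ]]
0.2645376916915746 84.0105670569363
0.16147625336454638 -5.675845917471736
0.26683651104040257 -95.95569680618402
0.1616371436356495 173.50898416047005
[[200, 222, 229], [213, 230, 235], [210, 230, 234], [214, 231, 234], [211, 228, 232], [209, 227, 230], [212, 228, 231], [213, 228, 232], [213, 228, 232], [214, 229, 231], [116, 147, 181], [103, 155, 200], [90, 116, 169]]
```

View pics/z1.png

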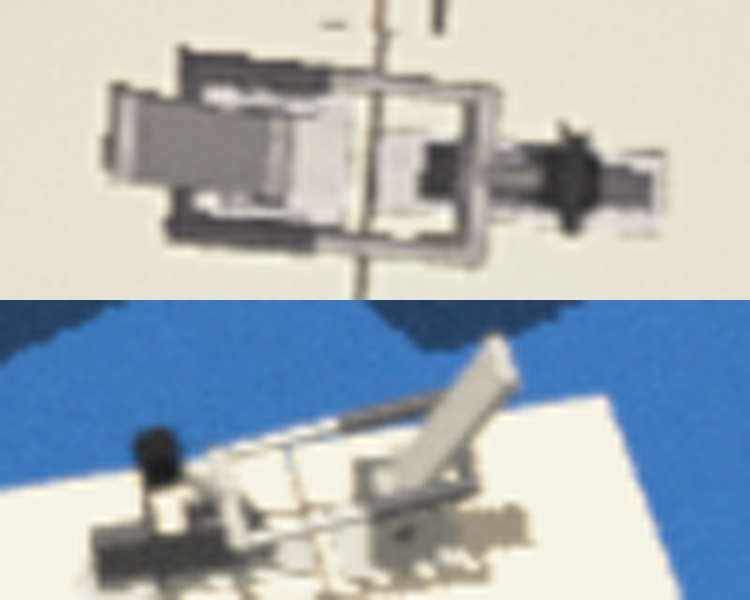

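>>> {"op": "move_arm", "data": {
  "deltas": [1, 0.418, -0.328, -0.045, -57.5, 1, 0.418, -0.328, -0.045, -57.5, 1, 0.418, -0.328, -0.045, -57.5, 1, 0.418, -0.328, -0.045, -57.5, 1, 0.418, -0.328, -0.045, -57.5, 1, 0.418, -0.328, -0.045, -57.5, 1, 0.418, -0.328, -0.045, -57.5, 1, 0.418, -0.328, -0.045, -57.5, 1, 0.418, -0.328, -0.045, -57.5, 1, 0.418, -0.328, -0.045, -57.5]
}}

```text
t: 1.15
tool_pos: [0.4924, -0.1073, 0.2982]
tool_rot: [-2.335, -2.1, -0.001]
contact_force: [-0.4, -0.4, 0.7]
opening: 0.0855
```

>>> {"op": "move_arm", "data": {
  "deltas": [1, 0, 0, 0, 0, 1, 0, 0, 0, 0]
}}

```text
t: 1.35
tool_pos: [0.4926, -0.1062, 0.298]
tool_rot: [-2.331, -2.104, -0.0]
contact_force: [-1.0, 0.4, 0.3]
opening: 0.0857
```

```bash
python3 - <<'E'
from h import *
o=get_obs();T=wristT(o);im=get_image("wrist");cv2.imwrite("pics/w1.png",im[:,:,::-1]);np.save("w1T.npy",T)
cv2.imwrite("pics/w1z.png",cv2.resize(im[100:350,170:470,::-1],None,fx=2.4,fy=2.4,interpolation=2))
yaw=np.radians(-96);ex=np.array([np.cos(yaw),np.sin(yaw),0]);ey=np.array([-ex[1],ex[0],0]);O=np.array([.5157,.0103,0])
f=lambda x,y,z:O+(x*ex+y*ey)/1000+[0,0,z/1000]
for x,y,z in [(89,0,169),(0,0,128),(-100,-60,108),(163.5,-60,108),(163.5,100,108)]:
    print((x,y,z),[proj("top",f(x,y,z)),proj("scene",f(x,y,z)),proj("wrist",f(x,y,z),T)])
g,e=tri([ray("top",(356.3,229)),ray("scene",(270.9,186.1))]);d=g-O;print(g,e,d@ex,d@ey)
E
```

```text
(89, 0, 169) [array([333.13430949, 228.91458539]), array([287.71957493, 181.96041846]), array([334.41651834, 160.86619106])]
(0, 0, 128) [array([294.5364068 , 225.82834978]), array([317.97556546, 187.4672682 ]), array([333.6638839,  55.3722327])]
(-100, -60, 108) [array([250.80026873, 247.33466565]), array([345.04285944, 174.02527048]), array([265.6361751 , -64.53828654])]
(163.5, -60, 108) [array([360.94260116, 257.22527047]), array([260.30996428, 187.5261455 ]), array([276.6060655, 219.8164799])]
(163.5, 100, 108) [array([366.47921658, 190.59085278]), array([269.18570291, 225.95927468]), array([421.20117135, 220.07122731])]
[ 0.50576154 -0.12935953  0.16815131] [np.float64(0.0013152902855830804), np.float64(0.0013152902855830633)] 0.13993331355963645 0.004714383591028971
```

View pics/w1z.png

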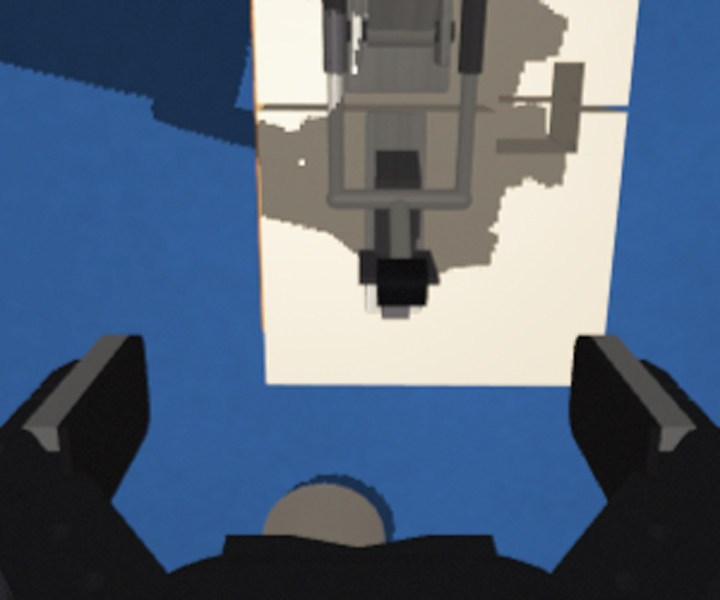

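```bash
cat >> h.py <<'E'
def frame(O,yawdeg):
    y=np.radians(yawdeg);ex=np.array([np.cos(y),np.sin(y),0]);ey=np.array([-ex[1],ex[0],0]);return O,ex,ey
def loc(X,F):
    d=X-F[0];return (np.array([d@F[1],d@F[2],d[2]])*1000).round(1)
def glob(x,y,z,F): return F[0]+(x*F[1]+y*F[2])/1000+[0,0,z/1000]
F0=frame(np.array([.5157,-.0397,0]),-96)
E
python3 - <<'E'
from h import *
T=np.load("w1T.npy")
g,e=tri([ray("top",(356.3,229)),ray("scene",(270.9,186.1)),ray("wrist",(170+402/2.4,100+283/2.4),T)]);print("grip",g,e,loc(g,F0))
for n,u,v,z in [("cornerL",266,384,108),("cornerR",578,386,108),("partL",262,106,108),("partR",625,108,108),("gapL",300,106,108),("rampfoot",397,112,120),("lip8",397,150,138),("bar",400,199,142),("barL",330,199,142),("barR",470,199,142),("prongtopL",360,283,154),("prongtopR",438,283,154),("pronginL",360,252,134),("grip",402,283,169),("tail",396,318,134)]:
    print(n,loc(plane("wrist",(170+u/2.4,100+v/2.4),z/1000,T),F0))
E
```

```text
grip [ 0.50519778 -0.12936238  0.1676803 ] [np.float64(0.001313048562802765), np.float64(0.001442180382018209), np.float64(0.0006232447990779697)] [ 90.3  -1.1 167.7]
cornerL [162.7 -62.1 108. ]
cornerR [163.4  87.4 108. ]
partL [ 30.9 -59.6 108. ]
partR [ 31.6  96.8 108. ]
gapL [ 30.9 -43.2 108. ]
rampfoot [ 32.2  -2.  120. ]
lip8 [ 45.3  -2.7 138. ]
bar [ 64.3  -1.4 142. ]
barL [ 64.3 -29.2 142. ]
barR [ 64.2  26.3 142. ]
prongtopL [ 95.3 -17.2 154. ]
prongtopR [ 95.2  13.3 154. ]
pronginL [ 88.7 -17.2 134. ]
grip [ 89.9  -1.8 169. ]
tail [118.1  -1.8 134. ]
```

>>> {"op": "move_arm", "data": {
  "deltas": [0, -0.0215, 0.0145, 0.02, 0, 0, -0.0215, 0.0145, 0.045, 0, 0, -0.0215, 0.0145, 0.073, 0, 0, -0.0215, 0.0145, 0.073, 0, 0, -0.0215, 0.0145, 0.073, 0, 0, -0.0215, 0.0145, 0.073, 0]
}}

```text
t: 2.0
tool_pos: [0.5049, -0.1311, 0.2267]
tool_rot: [2.335, 2.1, 0.002]
contact_force: [-0.8, 0.0, 0.2]
opening: 0.0429
```

```bash
python3 - <<'E'
from h import *
o=get_obs();T=wristT(o);im=get_image("wrist");cv2.imwrite("pics/w2.png",im[:,:,::-1]);np.save("w2T.npy",T)
print(o["tool_pos"],o["tool_rot"],o["opening"])
cv2.imwrite("pics/w2z.png",cv2.resize(im[60:310,170:470,::-1],None,fx=2.4,fy=2.4,interpolation=2))
E
```

```text
[ 0.50488968 -0.13106882  0.22665302] [2.33514592e+00 2.10016378e+00 1.57511948e-03] 0.042925348079552755
```

View pics/w2z.png

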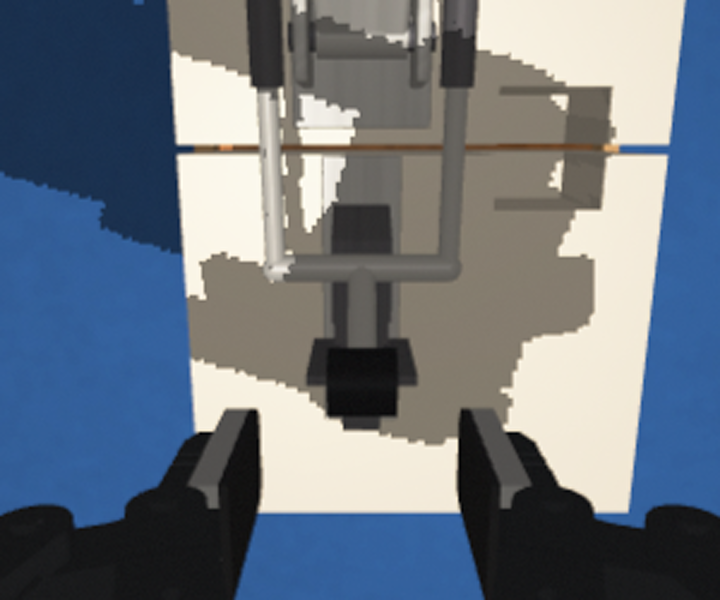

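```bash
python3 - <<'E'
from h import *
T=np.load("w2T.npy");F=frame(np.array([.5142,-.0395,0]),-96)
for n,u,v,z in [("tcp",0,0,0),("cornerL",196,514,108),("cornerR",630,513,108),("gapnear",450,144,108),("gapfar",450,153,108),("rampfoot",362,205,120),("lipfront",362,205,138),("bar",362,268,142),("prongtopR",417,385,154),("prongtopL",307,385,154),("prongbaseR",400,340,126),("grip",362,382,168)]:
    print(n,loc(plane("wrist",(170+u/2.4,60+v/2.4),z/1000,T),F) if u else loc(get_obs()["tool_pos"],F))
E
```

```text
tcp [ 91.8   0.5 226.9]
cornerL [163.1 -61.9 108. ]
cornerR [163.   99.9 108. ]
gapnear [ 29.6  28.5 108. ]
gapfar [ 32.4  28.6 108. ]
rampfoot [ 48.  -0. 120.]
lipfront [ 4.63e+01 -1.00e-01  1.38e+02]
bar [ 64.   -0.2 142. ]
prongtopR [ 95.6  15.4 154. ]
prongtopL [ 95.5 -15.9 154. ]
prongbaseR [ 90.4  12.1 126. ]
grip [ 89.6  -0.3 168. ]
```

>>> {"op": "move_arm", "data": {
  "deltas": [0, 0.0018, -0.0005, 0.02, 0, 0, 0.0018, -0.0005, 0.042, 0, 0, 0.0018, -0.0005, 0.042, 0, 0, 0.0018, -0.0005, 0.042, 0, -1, 0.0018, -0.0005, 0.042, 0, -1, 0.0018, -0.0005, 0.042, 0, -1, 0.0018, -0.0005, 0.042, 0, -1, 0.0018, -0.0005, 0.042, 0, -1, 0.0018, -0.0005, 0.042, 0],
  "force": 25
}}

```text
t: 2.95
tool_pos: [0.5058, -0.1295, 0.1867]
tool_rot: [2.332, 2.098, 0.004]
contact_force: [0.1, -0.4, 5.7]
opening: 0.0172
```

>>> {"op": "move_arm", "data": {
  "deltas": [-1, 0, 0, 0, 0, -1, 0, 0, 0, 0]
}}

```text
t: 3.15
tool_pos: [0.5059, -0.1295, 0.1869]
tool_rot: [2.332, 2.098, 0.004]
contact_force: [0.1, -0.2, 2.3]
opening: 0.0172
```

>>> {"op": "move_arm", "data": {
  "deltas": [-1, 0.0005, 0, -0.003, 0, -1, 0.001, 0, -0.0063, 0, -1, 0.001, 0, -0.0063, 0, -1, -0.003, 0, -0.006, 0, -1, -0.007, 0, -0.0053, 0, -1, -0.011, 0, -0.0047, 0, -1, -0.0145, 0, -0.004, 0, -1, -0.0175, 0, -0.0035, 0, -1, -0.0175, 0, -0.0035, 0]
}}

```text
t: 4.05
tool_pos: [0.504, -0.1474, 0.1905]
tool_rot: [2.332, 2.098, 0.004]
contact_force: [-0.4, 2.3, 0.7]
opening: 0.0173
```

```bash
python3 - <<'E'
from h import *
F=frame(np.array([.5142,-.0395,0]),-96)
o=get_obs();T=wristT(o);im=get_image("wrist");cv2.imwrite("pics/w3.png",im[:,:,::-1]);np.save("w3T.npy",T)
print(loc(o["tool_pos"],F),o["contact_force"],o["opening"])
cv2.imwrite("pics/w3z.png",cv2.resize(im[60:310,170:470,::-1],None,fx=2.4,fy=2.4,interpolation=2))
E
```

```text
[108.3   1.1 190.5] [-0.41486706  2.32619212  0.73843263] 0.017293675472062467
```

View pics/w3z.png

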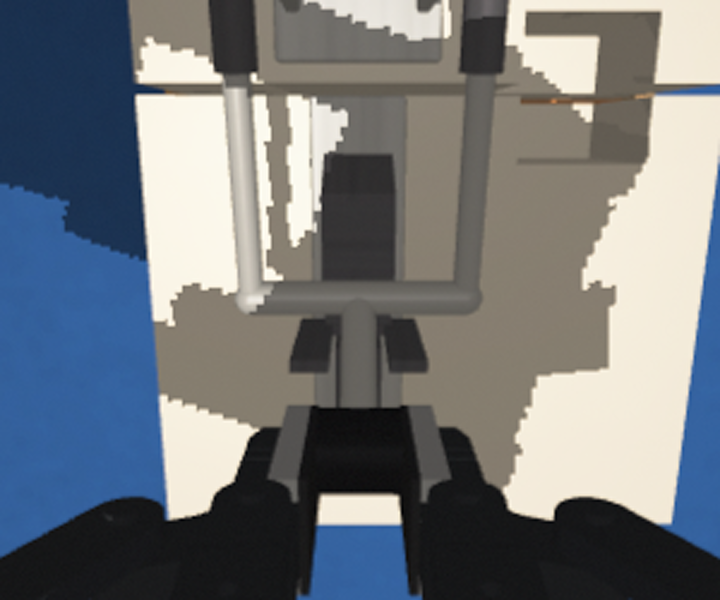

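```bash
python3 - <<'E'
from h import *
T=np.load("w3T.npy");F=frame(np.array([.5142,-.0395,0]),-96)
im=cv2.imread("pics/w3.png")
print([(r,im[r,[297,341]].mean(0).mean().round(0)) for r in range(188,220)])
for n,u,v,z in [("bar",362,298,147),("ramp foot",360,154,120),("rampfootridge",360,188,138),("prongtopR",427,372,154),("prongtopL",290,372,154),("prongbaseR",400,320,122),("prongbaseR",400,320,134),("gapfar",450,93,108),("edge",400,523,108)]:
    print(n,loc(plane("wrist",(170+u/2.4,60+v/2.4),z/1000,T),F))
E
```

```text
[(188, np.float64(96.0)), (189, np.float64(94.0)), (190, np.float64(95.0)), (191, np.float64(103.0)), (192, np.float64(90.0)), (193, np.float64(41.0)), (194, np.float64(42.0)), (195, np.float64(41.0)), (196, np.float64(41.0)), (197, np.float64(41.0)), (198, np.float64(42.0)), (199, np.float64(41.0)), (200, np.float64(40.0)), (201, np.float64(41.0)), (202, np.float64(40.0)), (203, np.float64(42.0)), (204, np.float64(41.0)), (205, np.float64(42.0)), (206, np.float64(41.0)), (207, np.float64(40.0)), (208, np.float64(42.0)), (209, np.float64(42.0)), (210, np.float64(48.0)), (211, np.float64(51.0)), (212, np.float64(51.0)), (213, np.float64(51.0)), (214, np.float64(58.0)), (215, np.float64(91.0)), (216, np.float64(123.0)), (217, np.float64(123.0)), (218, np.float64(123.0)), (219, np.float64(123.0))]
bar [ 79.8   0.5 147. ]
ramp foot [ 47.9   0.3 120. ]
rampfootridge [ 55.2   0.2 138. ]
prongtopR [ 95.7  15.4 154. ]
prongtopL [ 95.6 -16.  154. ]
prongbaseR [ 91.7  11.1 122. ]
prongbaseR [ 88.6  10.3 134. ]
gapfar [ 32.3  24.6 108. ]
edge [162.   12.9 108. ]
```

>>> {"op": "move_arm", "data": {
  "deltas": [-1, -0.0025, -0.0008, 0.0002, 0, -1, -0.005, -0.0008, 0.0004, 0, -1, -0.0067, -0.0008, 0.0006, 0, -1, -0.0067, -0.0008, 0.0006, 0]
}}

```text
t: 4.5
tool_pos: [0.5027, -0.1545, 0.1902]
tool_rot: [2.332, 2.096, 0.003]
contact_force: [1.9, 0.5, 2.4]
opening: 0.0173
```

>>> {"op": "move_arm", "data": {
  "deltas": [-1, -0.0005, 0, 0.003, 0, -1, -0.001, 0, 0.0055, 0, -1, -0.0014, 0, 0.0077, 0, -1, -0.0014, 0, 0.0077, 0]
}}

```text
t: 4.9
tool_pos: [0.5025, -0.1561, 0.1821]
tool_rot: [2.332, 2.096, 0.003]
contact_force: [1.5, 1.0, 1.9]
opening: 0.0173
```

>>> {"op": "move_arm", "data": {
  "deltas": [-1, -0.0003, 0, 0.0025, 0, -1, -0.0005, 0, 0.005, 0, -1, -0.0007, 0, 0.0068, 0, -1, -0.0007, 0, 0.0068, 0]
}}

```text
t: 5.3
tool_pos: [0.5025, -0.1574, 0.1753]
tool_rot: [2.331, 2.095, 0.001]
contact_force: [1.2, -0.8, 1.5]
opening: 0.0173
```

>>> {"op": "move_arm", "data": {
  "deltas": [-1, -0.0003, 0, 0.0025, 0, -1, -0.0005, 0, 0.005, 0, -1, -0.0008, 0, 0.0075, 0, -1, -0.001, 0, 0.0108, 0, -1, -0.001, 0, 0.0108, 0]
}}

```text
t: 5.8
tool_pos: [0.5022, -0.158, 0.1635]
tool_rot: [2.332, 2.096, 0.002]
contact_force: [3.0, 0.7, 1.9]
opening: 0.0175
```

```bash
python3 - <<'E'
from h import *
F=frame(np.array([.5142,-.0395,0]),-96)
o=get_obs();T=wristT(o);im=get_image("wrist");cv2.imwrite("pics/w4.png",im[:,:,::-1]);np.save("w4T.npy",T)
s=get_image("scene")
print(loc(o["tool_pos"],F),o["contact_force"],o["opening"])
cv2.imwrite("pics/w4z.png",np.vstack([cv2.resize(im[40:240,220:420,::-1],(500,400),interpolation=2),cv2.resize(s[165:205,250:350,::-1],(500,200),interpolation=2)]))
E
```

```text
[119.1   0.5 163.5] [3.03368969 0.74231852 1.92635676] 0.017516042357609268
```

View pics/w4z.png

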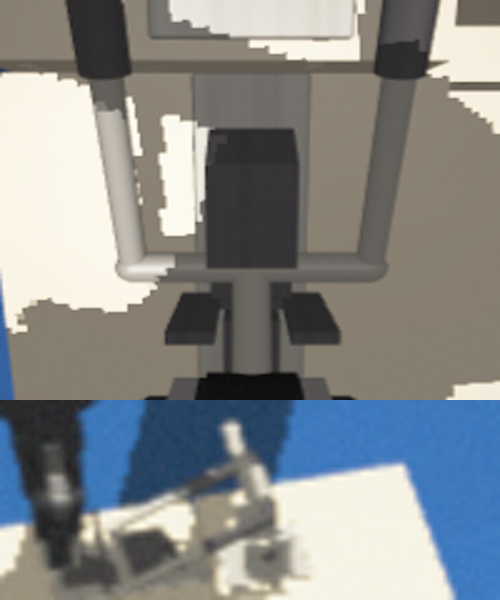

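>>> {"op": "move_arm", "data": {
  "deltas": [0, 0, 0, 0, 0, 0, 0, 0, 0, 0, 0, 0, 0, 0, 0, 0, 0, 0, 0, 0, 0, 0, 0, -0.02, 0, 0, 0, 0, -0.05, 0, 0, 0, 0, -0.08, 0, -1, 0.04, 0, -0.08, 0, -1, 0.074, 0, -0.08, 0, -1, 0.074, 0, -0.08, 0]
}}

```text
t: 6.9
tool_pos: [0.5099, -0.0815, 0.2441]
tool_rot: [2.328, 2.101, 0.003]
contact_force: [0.3, -0.1, -0.4]
opening: 0.0007
```

```bash
python3 - <<'E'
from h import *
F=frame(np.array([.5142,-.0395,0]),-96)
o=get_obs();T=wristT(o);im=get_image("wrist");np.save("w5T.npy",T)
s=get_image("scene")
print(loc(o["tool_pos"],F),o["contact_force"],o["opening"])
for q in (-.35,-.26,-.15,0):
  P=glob(-75*np.sin(q),0,128+75*np.cos(q),F);print(q,(proj("scene",P)-[250,150])*[7,7], (proj("wrist",P,T)-[170,0])*2)
cv2.imwrite("pics/w5w.png",cv2.resize(im[:300,170:470,::-1],None,fx=2,fy=2,interpolation=2))
cv2.imwrite("pics/w5s.png",cv2.resize(s[150:230,250:350,::-1],None,fx=7,fy=7,interpolation=2))
E
```

```text
[4.230e+01 1.000e-01 2.441e+02] [ 0.30915923 -0.13900352 -0.44631129] 0.0006935457405091246
-0.35 [296.15301111 170.8630583 ] [303.1247245  406.98576382]
-0.26 [311.67265688 164.65482999] [303.29050802 387.22827567]
-0.15 [331.20739563 158.46444037] [303.4678362  360.51423402]
0 [358.39960876 152.6365064 ] [303.65328877 320.4982494 ]
```

View pics/w5w.png

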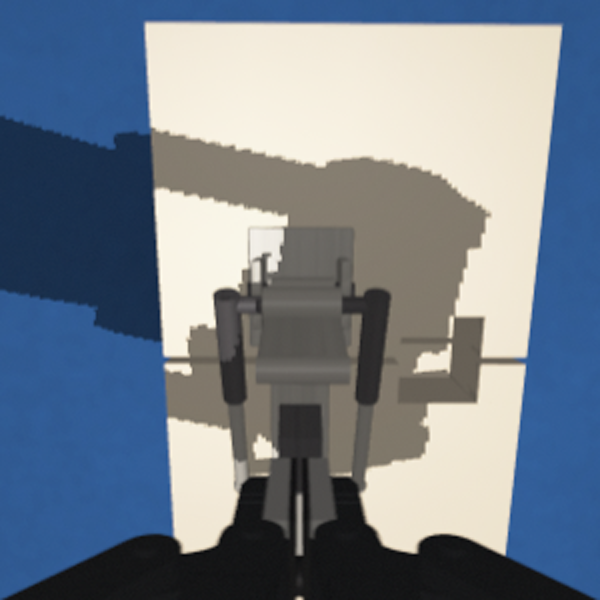

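View pics/w5s.png

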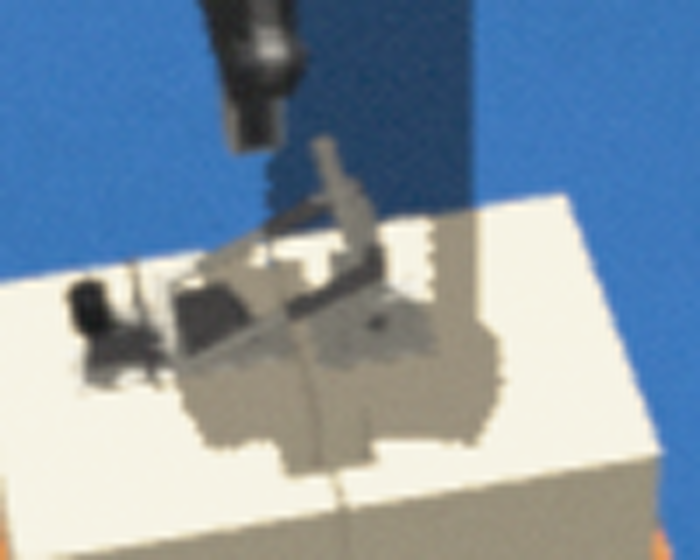

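>>> {"op": "move_arm", "data": {
  "deltas": [-1, 0, 0, 0.016, 0, -1, 0, 0, 0.031, 0, -1, 0, 0, 0.031, 0, -1, 0.007, 0, 0.031, 0, -1, 0.014, 0, 0.031, 0, -1, 0.021, 0, 0.031, 0, -1, 0.027, 0, 0.031, 0, -1, 0.027, 0, 0.031, 0],
  "force": 40
}}

```text
t: 7.8
tool_pos: [0.5133, -0.0569, 0.2139]
tool_rot: [2.327, 2.097, 0.001]
contact_force: [0.6, -2.3, 1.1]
opening: -0.0002
```

>>> {"op": "move_arm", "data": {
  "deltas": [-1, 0.006, 0, 0.0004, 0, -1, 0.012, 0, 0.001, 0, -1, 0.0173, 0, 0.0018, 0, -1, 0.0225, 0, 0.003, 0, -1, 0.0272, 0, 0.0045, 0, -1, 0.0317, 0, 0.0063, 0, -1, 0.0358, 0, 0.0085, 0, -1, 0.0395, 0, 0.0107, 0, -1, 0.0395, 0, 0.0107, 0]
}}

```text
t: 8.7
tool_pos: [0.5182, -0.0176, 0.2048]
tool_rot: [2.325, 2.096, 0.003]
contact_force: [-1.4, -1.6, 5.1]
opening: -0.0
```

>>> {"op": "move_arm", "data": {
  "deltas": [-1, 0.0035, 0, 0.0035, 0, -1, 0.007, 0, 0.0071, 0, -1, 0.0102, 0, 0.0103, 0, -1, 0.0133, 0, 0.0136, 0, -1, 0.016, 0, 0.0173, 0, -1, 0.0185, 0, 0.021, 0, -1, 0.0213, 0, 0.0264, 0, -1, 0.0213, 0, 0.0264, 0]
}}

```text
t: 9.5
tool_pos: [0.521, 0.0043, 0.1786]
tool_rot: [2.324, 2.097, 0.006]
contact_force: [0.6, 0.0, 0.7]
opening: -0.0002
```

```bash
python3 - <<'E'
from h import *
F=frame(np.array([.5142,-.0395,0]),-96)
o=get_obs();im=get_image("wrist");s=get_image("scene")
print(loc(o["tool_pos"],F),o["contact_force"])
cv2.imwrite("pics/w6.png",np.hstack([cv2.resize(im[:,170:470,::-1],(390,520),interpolation=2),cv2.resize(s[150:250,270:350,::-1],(416,520),interpolation=2)[:,:410]]))
E
```

```text
[-44.3   2.2 178.6] [0.58543747 0.02402393 0.7107251 ]
```

View pics/w6.png

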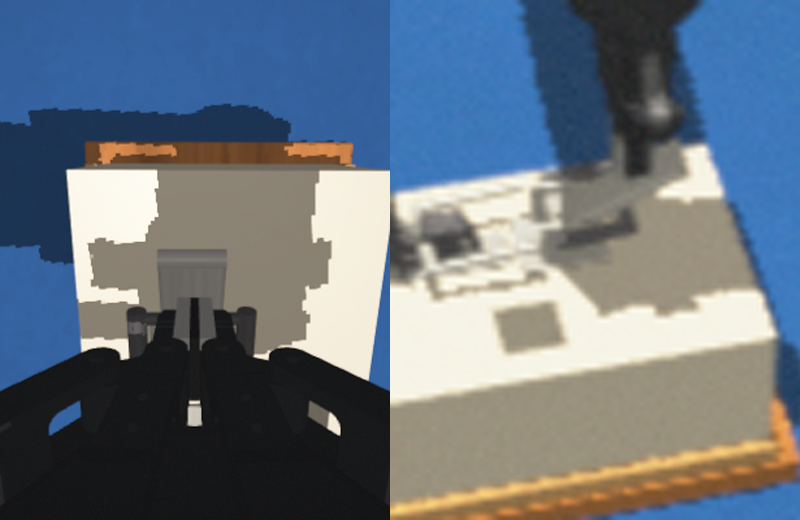

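```bash
python3 - <<'E'
from h import *
F=frame(np.array([.5142,-.0395,0]),-96)
t=get_image("top");s=get_image("scene")
for n,b,z,a in(("hooked",81,126,-.0),("unhooked",56,142,.0)):
    G=glob(b+22,0,z+30,F);B=glob(b,0,z,F)
    print(n,[proj(c,P).round(1) for c in("top","scene") for P in(B,G)])
T=cv2.resize(t[205:245,280:380,::-1],(750,300),interpolation=2);S=cv2.resize(s[165:205,250:350,::-1],(750,300),interpolation=2)
cv2.imwrite("pics/w7.png",np.vstack([T,S]))
E
```

```text
hooked [array([350.1, 229.2]), array([360.8, 229.9]), array([274.4, 195.9]), array([266.2, 189.7])]
unhooked [array([339.9, 228.2]), array([350.4, 228.8]), array([282.6, 190.6]), array([274.5, 184.2])]
```

View pics/w7.png

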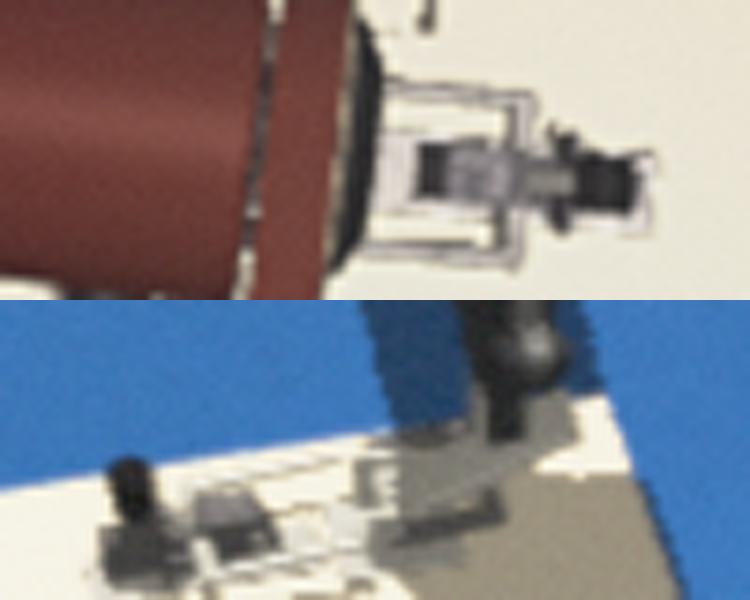

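>>> {"op": "move_arm", "data": {
  "deltas": [-1, 0.0007, 0, 0.003, 0, -1, 0.0014, 0, 0.0057, 0, -1, 0.0022, 0, 0.0086, 0, -1, 0.003, 0, 0.0115, 0, -1, 0.0036, 0, 0.0145, 0, -1, 0.0042, 0, 0.0174, 0, -1, 0.0045, 0, 0.0195, 0, -1, 0.0047, 0, 0.0215, 0, -1, 0.0047, 0, 0.0215, 0]
}}

```text
t: 10.6
tool_pos: [0.5211, 0.008, 0.157]
tool_rot: [2.325, 2.097, 0.003]
contact_force: [-2.2, 0.3, 4.2]
opening: -0.0002
```

>>> {"op": "move_arm", "data": {
  "deltas": [-1, 0, 0, 0.001, 0, -1, 0, 0, 0.001, 0, -1, 0, 0, 0.001, 0]
}}

```text
t: 10.9
tool_pos: [0.5212, 0.008, 0.157]
tool_rot: [2.325, 2.097, 0.002]
contact_force: [-4.4, -0.0, 6.3]
opening: 0.0003
```

>>> {"op": "move_arm", "data": {
  "deltas": [-1, 0, 0, -0.04, 0, -1, 0, 0, -0.09, 0, -1, 0, 0, -0.13, 0, -1, -0.05, 0, -0.15, 0, -1, -0.05, 0, -0.15, 0, -1, -0.05, 0, -0.15, 0]
}}

```text
t: 11.5
tool_pos: [0.5149, -0.0415, 0.3075]
tool_rot: [2.327, 2.094, 0.004]
contact_force: [-0.3, 0.3, -0.1]
opening: -0.0
```

```bash
python3 - <<'E'
from h import *
F=frame(np.array([.5142,-.0395,0]),-96)
o=get_obs();T=wristT(o);im=get_image("wrist");s=get_image("scene");np.save("w8T.npy",T);cv2.imwrite("pics/w8r.png",im[:,:,::-1])
print(loc(o["tool_pos"],F),o["contact_force"],o["t"])
for n,P in {"tip":(-75,0,128),"bar":(79,0,126),"gap":(30,60,108),"edge":(160,0,108)}.items(): print(n,proj("wrist",glob(*P,F),T),proj("scene",glob(*P,F)))
cv2.imwrite("pics/w8.png",np.vstack([cv2.resize(im[:250,220:420,::-1],(400,500),interpolation=2)[:320] if 0 else cv2.resize(im[20:300,200:440,::-1],(360,420),interpolation=2)]*1))
cv2.imwrite("pics/w8.png",np.hstack([cv2.resize(im[:300,220:420,::-1],(400,600),interpolation=2),cv2.resize(s[165:225,260:340,::-1],(400,300),interpolation=2).repeat(2,0)]))
E
```

```text
[  1.9   0.9 307.5] [-0.28164517  0.29520344 -0.12892054] 11.5
tip [318.25178899 102.66430287] [326.63515016 186.95603386]
bar [318.59380084 248.41380309] [275.10442756 195.82608116]
gap [371.76053833 201.15263792] [296.00238642 211.86226271]
edge [318.64291543 301.88373699] [247.964752   204.73547737]
```

View pics/w8.png

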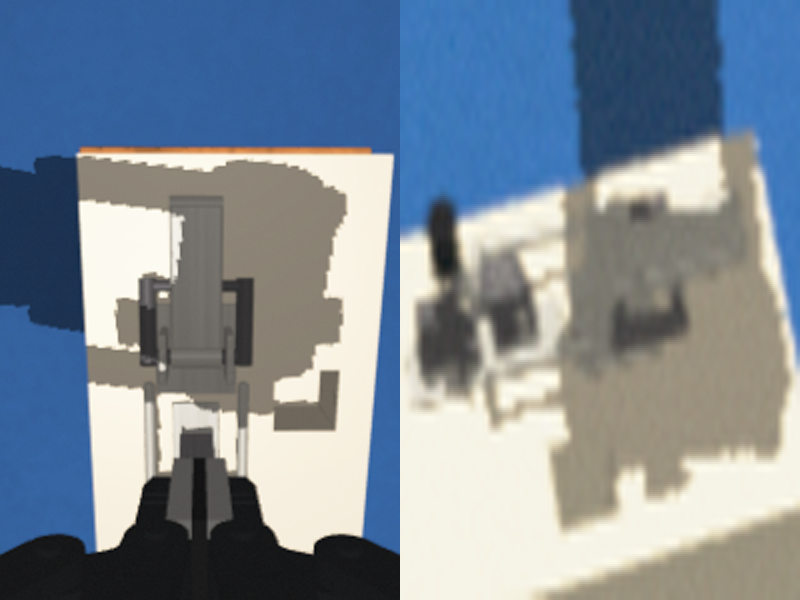

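```bash
python3 -c "
from station import *
print(order.finish_job(), get_obs()['t'])"
```

```text
the job is handed in; nothing more can be done
the job is handed in; nothing more can be done
```

The mould is latched and the job is handed in, at about 11.6 s of robot time. No verdict was reported.

- **Hooking:** I pinched the grip, lifted the bar over the lip and drew it out until it stood over the groove. I then let it down between lip and prongs. The wrist pictures put the keeper at S of about 14 to 15 mm, so I placed the bar by sight rather than by feel; the force stayed under about 4 N at every reading.
- **Lever:** I pushed it over with the closed fingers along its arc until it was flat, pressed briefly, then moved clear.

**Last checks:**
- In the last wrist picture the lever lies flat with the fingers clear, and no parting gap can be seen.
- With the lever at about 1.2 rad, the top view showed the bar and grip within a pixel of their hooked positions. In the last wrist picture the fingers hide the bar, so its final seat rests on that earlier view and the scene picture.
- I did not measure the final gap or the exact lever angle.

**Disagreements:**
- My first origin for the mould was 50 mm off through an arithmetic slip. The projection check caught it before it was used for contact.
- The keeper estimates differed by about 1 mm, with S = 13.9 mm from the ramp foot and 14.9 mm from the prongs.
- The force reading fell to under 1 N at about 1.2 rad of lever angle, where I expected several newtons. I stopped to look, and the bail was still hooked.

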